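# Heft two parts cases and dock the full one

### The job

One of the two blue parts cases is full and the other nearly empty, and they look the same. Lift the left one (as the robot sees it, the +y side) clear of the bench to feel its weight and stand it back where it was, then lift the right one the same way; whichever is heavier goes into the feed dock: stand it in the channel, slide it along until it is fully home against the red backstop and keep it pressed there with a steady push of about 10 N for a good second, never ramming it, then let go. The lighter case must be left standing where it was, and the other things on the bench left alone.

Things in the scene. Friction and masses are not known exactly. Their poses are not given: they have to be found in the camera images.
- case_1: blue plastic parts case, lid shut, blank white label on top, one of two alike (one full, one nearly empty: they differ by 250 g or more, both 0.2 to 0.95 kg; the name tells nothing). 90 mm long (its x), 52 mm wide (its y), 72 mm high (its z), upright on the bench. Origin: centre of the underside. Grip it across the 52 mm width, near the top
- case_2: blue plastic parts case, lid shut, blank white label on top, one of two alike (one full, one nearly empty: they differ by 250 g or more, both 0.2 to 0.95 kg; the name tells nothing). 90 mm long (its x), 52 mm wide (its y), 72 mm high (its z), upright on the bench. Origin: centre of the underside. Grip it across the 52 mm width, near the top
- dock: feed dock, fixed: straight open-topped channel, slippery black floor (friction about 0.15), low aluminium walls. 220 mm long (its x, pointing to the backstop end), 86 mm wide. Origin: centre of the underside; channel floor 6 mm above it. Walls 57 mm apart inside, straight to 14 mm above the underside, then lips flare outward up to 26 mm. A case goes in from above, lengthwise (its x along the dock's x, either way round)
- backstop: red block fixed on the channel floor, 45 to 75 mm beyond the dock's centre along the dock's x, square to it; 16 mm thick (its x), 54 wide, 64 high. Origin: centre of its underside. A case fully home touches its face (x = -8 mm), the case's origin 53 mm short of this one. Rigid; its pad registers a case under a steady push of about 10 N (4 N or less does not) and is spoilt above 22 N
- tape: bystander: cardboard-coloured tape roll, 90 mm outside diameter, 24 mm high, lying flat. Origin: centre of the underside
- spray: bystander: white bottle with a blue cap, 52 mm diameter, 150 mm high. Origin: centre of the underside
- driver: bystander: screwdriver lying on the bench, about 200 mm long along its x. Origin under its middle, on the bench
Things that resemble listed ones, but are neither listed nor needed, are in the scene too. Of the things that look like the dock, the middle-sized one is meant.

How it is judged:
By the outcome, as a careful person would: the job done as asked, in the order asked, and still so for the second after the job is handed in, with the robot touching nothing.
It also fails if it takes over 72 s, if anything falls off the work surface, if the arm or the gripper's body presses on something with over 40 N, if the wrist force passes 120 N, or if a joint passes its speed limit or range.

### The arm

A 7-joint arm with a two-finger parallel gripper is mounted at the origin on the work surface. World frame = base frame: x ahead of the robot, y to its left, z up, the work surface at z = 0. Lengths are in m, angles in rad, forces in N, time in s.
With the tool pointing down it reaches from about 0.35 to 0.9 m from the base axis. Payload 8.1 kg.
Tool frame: the origin (TCP) lies on the centre line of the jaws, within the pads' length; the fingertips stand 17 mm ahead of it and the grasp point (between the pads) lies 2 mm behind it; z points along the fingers, y is the direction in which the jaws open and shut (so a half turn about z gives the same grasp; the last joint's range is limited). The gripper opens to 92 mm and grips with 3 to 60 N. Pads are 19 mm wide; open, the fingers measure 130 mm over their backs; the gripper's body (75 mm by 190 mm) begins 47 mm behind the grasp point.
Start: joints at [-1.301, 0.434, 0.025, 1.573, -0.012, 1.134, -0.075], TCP at [0.228, 0.582, 0.244] pointing down, gripper open.
Joint ranges: [-2.62, 2.62], [-0.44, 2.09], [-1.27, 1.32], [0.08, 2.57], [-1.32, 4.46], [0.12, 2], [-2.74, 2.74]. Speed limits (rad/s): [2.22, 2.22, 3.01, 3.01, 3.14, 3.14, 3.14].

### API

Orientations are given as a rotation vector (axis times angle).
In Python, from cell import arm, imaging, job gives the robot as it stands.
- The arm moves only by the tool jog_arm, never from a script. Its argument "moves" is a list of rows, each an object with "fingers": the closure, from -1 (fully open) to 1 (shut); "xyz": the shift along the tool's x, y, z in cm, a list of three; "angular": the turn, a rotation vector about the tool's x, y, z in rad, a list of three. In form: [{"fingers": fingers, "xyz": [dx, dy, dz], "angular": [ax, ay, az]}, ...]. A call has 1 to 12 rows; each row is the pose to reach, as a shift and turn from the pose commanded when the call began, along the tool's axes at that moment; what a row does not reach only later rows make up. A row lasts 1/8 s, in which the tool goes at most 62.5 mm and 10.7 degrees, less where a joint would pass 70% of its speed; a pose out of reach is approached as far as the arm can. A call with a gripper value outside its range is refused whole. The fingers move at their own pace and stop on an object; "grip_force" is the grip in N (left out, the last holds). Time passes only in rows, so rows that repeat a pose let the fingers close. It gives the time, the measured TCP pose, the force and the opening at its end, in the units of the state.
- arm.observe(): the state, without advancing time (a new reading comes with each control period).
- imaging.get_image(name): name is "scene" or "top"; returns the picture (480x640x3 uint8, red, green, blue); there is no depth.
- imaging.camera_params(name): a dict with "fx", "fy", "cx", "cy" (pixels), "rvec" (rotation vector, rad) and "tvec" (3), from world to camera coordinates, as OpenCV has them. Camera axes: x right, y down, z forward; pixel columns grow to the right and rows downward; lengths in m; the calibration is good to about 2 mm. A picture is of the moment at which its call begins. camera_params takes no time and is no camera call.
- job.sign_off(): hands the job in, once; it reports no verdict.
The state is a dict: "clock": time; "joints": joint angles; "dq": joint speeds; "joint_efforts": joint torques, N m; "position": TCP position; "ee_rot": TCP orientation; "force": force on the tool from outside, world axes, zero at the start; "ft_torque": the same for the moment, N m; "width": opening from 0.0 (shut) to 1.0 (fully open).
Only numpy, scipy, OpenCV 4.12 (cv2) and the standard library are available. Lean on these libraries where they do the work, as an engineer would, in place of code of your own. Each camera call takes 0.05 s, during which the arm holds its last target. There are 200 camera calls.

## Working session

There is one attempt and no reset: what is moved stays moved. The work goes in short steps, Python scripts to look and compute and a tool call to move; the robot and the scene stay as the last step left them, time stands still between calls to the robot, and variables do not carry over. Pictures are saved under pics/ and viewed, about 8 in all and at most 12, crops included, and the job is handed in when it is done.

Besides the shell and the picture viewer there is one more tool, called after "Emit:" by a JSON object that holds its "method" and its "body", one argument or row to a line. jog_arm: Moves the arm, as the interface text tells. Its arguments: {"type":"object","properties":{"moves":{"type":"array"},"grip_force":{"type":"number"}},"required":["moves"]}

```bash
mkdir -p pics && ls && python3 - <<'E'
from cell import arm, imaging, job
import cv2
for n in ("scene","top"):
    cv2.imwrite(f"pics/{n}0.png", imaging.get_image(n)[:,:,::-1]); print(n, imaging.camera_params(n))
print(arm.observe())
E
```

```text
pics
scene {'fx': 531.4439562570392, 'fy': 531.4439562570392, 'cx': 329.1900384935306, 'cy': 244.98264561679028, 'rvec': array([ 2.02642391,  0.97250173, -0.4837686 ]), 'tvec': array([-0.30821596, -0.24599024,  1.60910278])}
top {'fx': 541.9923882942157, 'fy': 541.9923882942157, 'cx': 317.92154039829916, 'cy': 239.9224516926533, 'rvec': array([ 2.1808338 , -2.1458276 ,  0.11665023]), 'tvec': array([-0.06411707,  0.52048606,  1.0728538 ])}
{'clock': 0.1, 'joints': array([-1.30058026,  0.43513852,  0.0249755 ,  1.57397189, -0.01158557,
        1.1339851 , -0.07510425]), 'dq': array([-3.26462702e-04, -2.24739423e-03, -9.32516020e-05, -3.61289915e-03,
        6.93960971e-04, -2.72581634e-04,  1.89455691e-04]), 'joint_efforts': array([ 3.95325740e-03, -6.69127750e+01,  9.88452137e-01, -3.15143466e+01,
       -6.04677550e-02,  3.74454609e-02,  5.70103487e-05]), 'position': array([0.22755056, 0.58166225, 0.24304587]), 'ee_rot': array([-5.82317423e-01, -3.08703484e+00,  2.12565974e-03]), 'force': array([0.41183478, 0.01904392, 0.11248963]), 'ft_torque': array([ 0.03612832, -0.02578549,  0.02196368]), 'width': 1.002356910733286}
```

View pics/top0.png

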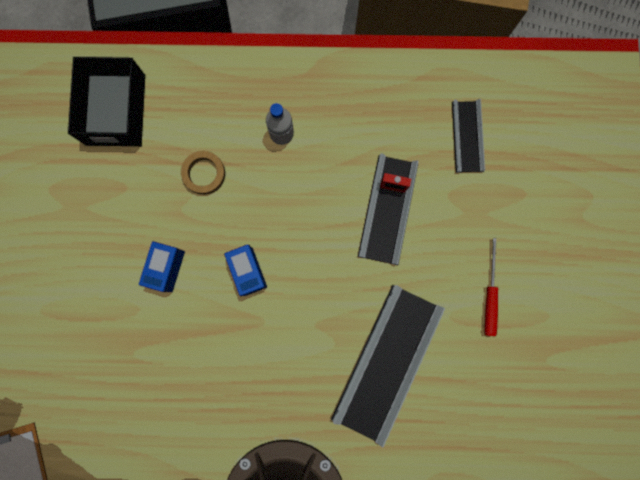

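View pics/scene0.png

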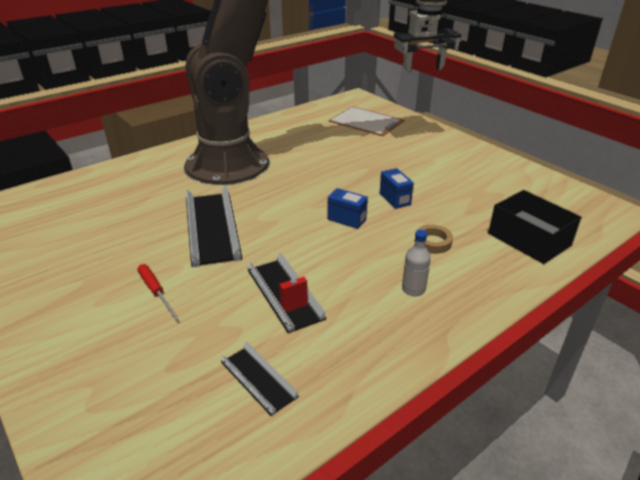

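The top view has the robot at the bottom, so +x is up and +y is left. The cases are near (161,267), which is the left one, and (245,270). The dock is the middle-sized one at (388,210), with its red backstop at (397,181). The spray bottle is at (280,125), the tape at (203,172) and the driver at (492,290). Next I'll enlarge the cases and dock to get their corners.

```bash
cat > h.py <<'E'
import numpy as np, cv2
from cell import arm, imaging, job
from scipy.spatial.transform import Rotation as R
def ray(n,px,z):
    p=imaging.camera_params(n); K=np.array([[p['fx'],0,p['cx']],[0,p['fy'],p['cy']],[0,0,1]])
    M=cv2.Rodrigues(p['rvec'])[0]; c=-M.T@p['tvec']
    d=(M.T@np.linalg.inv(K)@np.c_[np.atleast_2d(px),np.ones(len(np.atleast_2d(px)))].T).T
    return c+d*((z-c[2])/d[:,2])[:,None]
def proj(n,P):
    p=imaging.camera_params(n); K=np.array([[p['fx'],0,p['cx']],[0,p['fy'],p['cy']],[0,0,1]])
    return cv2.projectPoints(np.float64(P),p['rvec'],p['tvec'],K,None)[0][:,0]
E
python3 - <<'E'
from h import *
im=cv2.imread("pics/top0.png")
a=cv2.resize(im[235:305,130:275],None,fx=5.5,fy=5.5,interpolation=cv2.INTER_CUBIC)
cv2.imwrite("pics/cases.png",a)
b=cv2.resize(im[148:272,350:426],None,fx=4.8,fy=4.8,interpolation=cv2.INTER_CUBIC)
cv2.imwrite("pics/dock.png",b)
p=imaging.camera_params("top");print("cam",-cv2.Rodrigues(p['rvec'])[0].T@p['tvec'])
hsv=cv2.cvtColor(im,cv2.COLOR_BGR2HSV)
m=cv2.inRange(hsv,(105,120,40),(130,255,255))
for c in cv2.findContours(m,0,2)[0]:
    if cv2.contourArea(c)<300: continue
    h=cv2.convexHull(c); print("blue", cv2.minAreaRect(c), cv2.approxPolyDP(h,2,True)[:,0].tolist())
    mm=np.zeros_like(m);cv2.drawContours(mm,[h],-1,255,-1)
    w=cv2.inRange(hsv,(0,0,150),(180,90,255))&mm
    for k in cv2.findContours(w,0,2)[0]:
        if cv2.contourArea(k)>30:
            r=cv2.minAreaRect(k); print("label",r, ray("top",[r[0]],.072).round(4), (ray("top",cv2.boxPoints(r),.072)[:,:2]).round(4).tolist())
r=cv2.inRange(hsv,(0,150,60),(8,255,255))|cv2.inRange(hsv,(172,150,60),(180,255,255))
for c in cv2.findContours(r,0,2)[0]:
    if cv2.contourArea(c)>60: print("red",cv2.boundingRect(c),cv2.minAreaRect(c))
E
```

```text
cam [ 0.40017682 -0.05954481  1.12354125]
blue ((244.7949676513672, 269.94635009765625), (46.644325256347656, 27.854610443115234), 69.67686462402344) [[248, 245], [265, 286], [240, 295], [225, 253]]
label ((241.50001525878906, 263.5), (20.871028900146484, 15.17893123626709), 71.56504821777344) [[0.4682 0.0919 0.072 ]] [[0.4825, 0.1128], [0.4923, 0.0851], [0.4539, 0.0711], [0.4442, 0.0987]]
blue ((161.11080932617188, 267.264892578125), (33.74635696411133, 45.730350494384766), 17.102725982666016) [[152, 242], [183, 252], [170, 290], [162, 291], [139, 284]]
label ((161.25181579589844, 259.8175354003906), (12.815363883972168, 15.463871955871582), 70.01689910888672) [[0.4728 0.2482 0.072 ]] [[0.4791, 0.267], [0.4899, 0.2391], [0.4665, 0.2295], [0.4558, 0.2573]]
red (485, 287, 13, 49) ((491.0, 311.0), (48.0, 12.0), 90.0)
red (383, 173, 28, 14) ((396.3196716308594, 179.35678100585938), (27.450895309448242, 9.012958526611328), 11.888657569885254)
red (0, 30, 639, 22) ((319.00335693359375, 39.768165588378906), (638.2228393554688, 13.476846694946289), 0.8303155303001404)
```

View pics/cases.png

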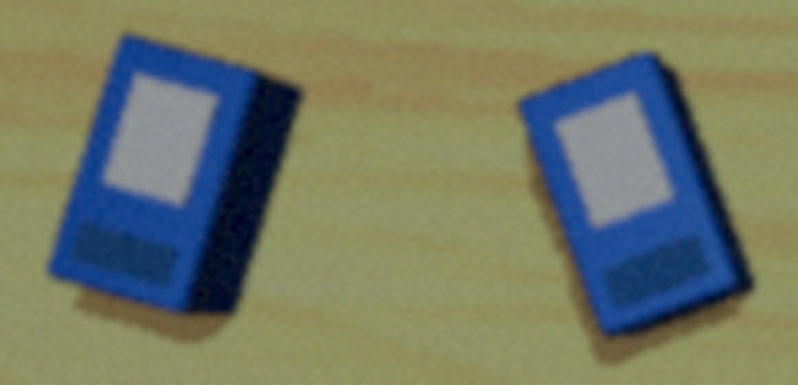

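View pics/dock.png

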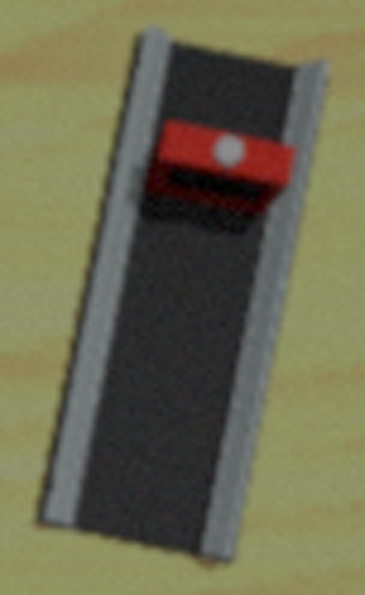

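Crop readings: the left case's top corners are at about (127,37), (257,73), (188,311) and (50,272). The right case's are at (520,102), (652,53), (737,290) and (606,334). The dock's outer corners are at about (140,32), (327,65), (235,558) and (40,522), and the backstop's top face runs about (165,122)–(295,148).

```bash
python3 - <<'E'
from h import *
def f(pts,s,o): return (np.array(pts)+.5)/s-.5+np.array(o)
def rep(n,P):
    P=P[:,:2]; l1=P[0]-P[3]; l2=P[1]-P[2]; w1=P[0]-P[1]; w2=P[3]-P[2]
    d=(l1+l2); w=(w1+w2)
    print(n,"c",P.mean(0).round(4),"len",np.linalg.norm([l1,l2],axis=1).round(4),"wid",np.linalg.norm([w1,w2],axis=1).round(4),"yaw(len,wid-90)",np.degrees(np.arctan2(d[1],d[0])).round(2),(np.degrees(np.arctan2(w[1],w[0]))-90).round(2))
L=ray("top",f([(127,37),(257,73),(188,311),(50,272)],5.5,(130,235)),.072); rep("L",L)
Rr=ray("top",f([(520,102),(652,53),(737,290),(606,334)],5.5,(130,235)),.072); rep("R",Rr)
D=ray("top",f([(140,32),(327,65),(235,558),(40,522)],4.8,(350,148)),.026); rep("D",D)
# inner floor edges z=.006..
D2=ray("top",f([(170,42),(297,67),(203,554),(79,526)],4.8,(350,148)),.010); rep("Dfloor",D2)
B=ray("top",f([(165,122),(295,148),(288,176),(157,152)],4.8,(350,148)),.064+.006); rep("Back(z=.070)",B)
s=arm.observe(); M=R.from_rotvec(s['ee_rot']).as_matrix(); print(M.round(3))
E
```

```text
L c [0.4607 0.2542] len [0.0867 0.0868] wid [0.0483 0.0509] yaw(len,wid-90) -14.5 -14.57
R c [0.4558 0.0869] len [0.0877 0.0893] wid [0.0497 0.0483] yaw(len,wid-90) 21.72 20.5
D c [ 0.5892 -0.199 ] len [0.2169 0.2172] wid [0.0818 0.0836] yaw(len,wid-90) -10.77 -9.47
Dfloor c [ 0.5906 -0.2018] len [0.2166 0.2179] wid [0.0565 0.0544] yaw(len,wid-90) -10.52 -11.18
Back(z=.070) c [ 0.6412 -0.2099] len [0.0131 0.0122] wid [0.0546 0.0548] yaw(len,wid-90) -14.16 -10.17
[[-0.931  0.364 -0.   ]
 [ 0.364  0.931 -0.001]
 [-0.    -0.001 -1.   ]]
```

```bash
cat >> h.py <<'E'
def to(x,y,z,yawy):
    """tool shift (cm) and turn about tool z to reach x,y,z with tool y at world angle yawy (deg)"""
    s=arm.observe(); Rm=R.from_rotvec(s['ee_rot']); M=Rm.as_matrix(); p=s['position']
    c,sn=np.cos(np.radians(yawy)),np.sin(np.radians(yawy))
    T=np.array([[-sn,c,0],[c,sn,0],[0,0,-1.]]).T
    T=np.column_stack([np.cross([c,sn,0],[0,0,-1]),[c,sn,0],[0,0,-1]])
    ang=R.from_matrix(M.T@T).as_rotvec()
    print("t",round(s['clock'],2),"p",p.round(4),"yaw_y",np.degrees(np.arctan2(M[1,1],M[0,1])).round(2),"F",np.round(s['force'],2),"w",round(s['width']*92,1),"j7",s['joints'][6].round(2))
    print(" xyz cm",(M.T@(np.array([x,y,z])-p)*100).round(2),"ang",ang.round(3))
E
python3 -c "
from h import *
to(.4607,.2542,.15,75.5)"
```

```text
t 0.1 p [0.2276 0.5817 0.243 ] yaw_y 68.64 F [0.41 0.02 0.11] w 92.2 j7 -0.08
 xyz cm [-33.64 -21.99   9.34] ang [-0.001  0.    -0.12 ]
```

Emit:
{"method": "jog_arm", "body": {
  "moves": [
    {"fingers": -1, "xyz": [-5, -3.3, 0], "angular": [0, 0, 0]},
    {"fingers": -1, "xyz": [-10, -6.6, 1], "angular": [0, 0, -0.03]},
    {"fingers": -1, "xyz": [-15, -9.8, 3], "angular": [0, 0, -0.06]},
    {"fingers": -1, "xyz": [-20, -13, 5], "angular": [0, 0, -0.09]},
    {"fingers": -1, "xyz": [-25, -16.3, 7], "angular": [0, 0, -0.12]},
    {"fingers": -1, "xyz": [-30, -19.6, 8], "angular": [0, 0, -0.12]},
    {"fingers": -1, "xyz": [-33.6, -22, 9.3], "angular": [0, 0, -0.12]},
    {"fingers": -1, "xyz": [-33.6, -22, 9.3], "angular": [0, 0, -0.12]},
    {"fingers": -1, "xyz": [-33.6, -22, 9.3], "angular": [0, 0, -0.12]},
    {"fingers": -1, "xyz": [-33.6, -22, 9.3], "angular": [0, 0, -0.12]}
  ],
  "grip_force": 30
}}

```text
clock: 1.35
position: [0.4597, 0.2563, 0.1509]
ee_rot: [-0.393, -3.117, -0.001]
force: [-0.2, 0.2, -0.6]
width: 1.001
```

```bash
python3 - <<'E'
from h import *
to(.4607,.2542,.055,75.5)
E
```

```text
t 1.35 p [0.4597 0.2563 0.1509] yaw_y 75.64 F [-0.16  0.17 -0.57] w 92.1 j7 0.76
 xyz cm [-0.15 -0.18  9.59] ang [ 0.001 -0.     0.003]
```

Emit:
{"method": "jog_arm", "body": {
  "moves": [
    {"fingers": -1, "xyz": [-0.1, -0.1, 3], "angular": [0, 0, 0]},
    {"fingers": -1, "xyz": [-0.1, -0.1, 6], "angular": [0, 0, 0]},
    {"fingers": -1, "xyz": [-0.1, -0.1, 8], "angular": [0, 0, 0]},
    {"fingers": -1, "xyz": [-0.1, -0.1, 9.5], "angular": [0, 0, 0]},
    {"fingers": -1, "xyz": [-0.1, -0.1, 9.5], "angular": [0, 0, 0]},
    {"fingers": -1, "xyz": [-0.1, -0.1, 9.5], "angular": [0, 0, 0]}
  ]
}}

```text
clock: 2.1
position: [0.4615, 0.2541, 0.0564]
ee_rot: [0.395, 3.116, 0.001]
force: [-0.4, -0.5, 0.8]
width: 0.997
```

```bash
python3 - <<'E'
from h import *
to(.4607,.2542,.055,75.5)
a=imaging.get_image("top")[235:305,120:220,::-1]; b=imaging.get_image("scene")[120:240,340:500,::-1]
cv2.imwrite("pics/g1.png",np.hstack([cv2.resize(a,(500,350),interpolation=2),cv2.resize(b,(300,225),interpolation=2)] if 0 else [cv2.resize(a,(400,280),interpolation=2),cv2.resize(b,(373,280),interpolation=2)]))
E
```

```text
t 2.1 p [0.4615 0.2541 0.0564] yaw_y 75.53 F [-0.41 -0.48  0.82] w 91.7 j7 0.78
 xyz cm [ 0.08 -0.01  0.14] ang [0.001 0.001 0.001]
```

View pics/g1.png

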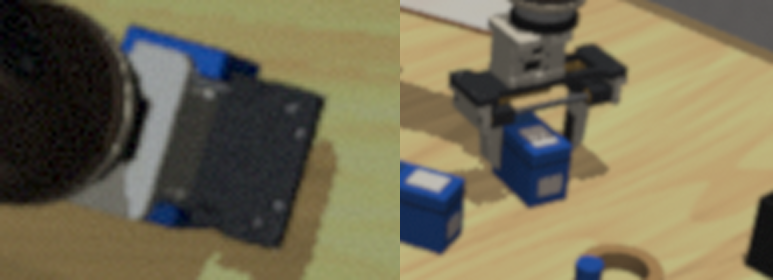

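The crop shows the jaws straddling the left case, square to it and roughly centred. I'll close and lift.

Emit:
{"method": "jog_arm", "body": {
  "moves": [
    {"fingers": 1, "xyz": [0, 0, 0.1], "angular": [0, 0, 0]},
    {"fingers": 1, "xyz": [0, 0, 0.1], "angular": [0, 0, 0]},
    {"fingers": 1, "xyz": [0, 0, 0.1], "angular": [0, 0, 0]},
    {"fingers": 1, "xyz": [0, 0, 0.1], "angular": [0, 0, 0]},
    {"fingers": 1, "xyz": [0, 0, 0.1], "angular": [0, 0, 0]},
    {"fingers": 1, "xyz": [0, 0, 0.1], "angular": [0, 0, 0]},
    {"fingers": 1, "xyz": [0, 0, 0.1], "angular": [0, 0, 0]},
    {"fingers": 1, "xyz": [0, 0, 0.1], "angular": [0, 0, 0]}
  ],
  "grip_force": 40
}}

```text
clock: 3.2
position: [0.4612, 0.2536, 0.0547]
ee_rot: [0.396, 3.116, 0.0]
force: [0.9, 0.7, -0.1]
width: 0.566
```

Emit:
{"method": "jog_arm", "body": {
  "moves": [
    {"fingers": 1, "xyz": [0, 0, -0.8], "angular": [0, 0, 0]},
    {"fingers": 1, "xyz": [0, 0, -2], "angular": [0, 0, 0]},
    {"fingers": 1, "xyz": [0, 0, -3.5], "angular": [0, 0, 0]},
    {"fingers": 1, "xyz": [0, 0, -5], "angular": [0, 0, 0]},
    {"fingers": 1, "xyz": [0, 0, -6], "angular": [0, 0, 0]},
    {"fingers": 1, "xyz": [0, 0, -6], "angular": [0, 0, 0]},
    {"fingers": 1, "xyz": [0, 0, -6], "angular": [0, 0, 0]},
    {"fingers": 1, "xyz": [0, 0, -6], "angular": [0, 0, 0]},
    {"fingers": 1, "xyz": [0, 0, -6], "angular": [0, 0, 0]},
    {"fingers": 1, "xyz": [0, 0, -6], "angular": [0, 0, 0]}
  ]
}}

```text
clock: 4.45
position: [0.4611, 0.2535, 0.1145]
ee_rot: [-0.396, -3.116, 0.0]
force: [-0.4, 1.1, -2.4]
width: 0.562
```

```bash
python3 - <<'E'
from h import *
to(.4607,.2542,.055,75.5)
fs=[]
for i in range(6):
    im=imaging.get_image("scene"); fs.append(arm.observe()['force'])
print(np.mean(fs,0),np.std(fs,0)); print(arm.observe()['position'])
E
```

```text
t 4.45 p [0.4611 0.2535 0.1145] yaw_y 75.51 F [-0.35  1.08 -2.35] w 51.7 j7 0.77
 xyz cm [0.05 0.06 5.95] ang [-0. -0.  0.]
[-0.09745562  0.08533384 -2.84097194] [0.6530128  0.4524362  0.35291765]
[0.46116134 0.25356426 0.11472242]
```

The left case reads about 2.8 N, or 0.29 kg. I'll set it back down, release and rise.

Emit:
{"method": "jog_arm", "body": {
  "moves": [
    {"fingers": 1, "xyz": [0, 0, 2], "angular": [0, 0, 0]},
    {"fingers": 1, "xyz": [0, 0, 4], "angular": [0, 0, 0]},
    {"fingers": 1, "xyz": [0, 0, 5], "angular": [0, 0, 0]},
    {"fingers": 1, "xyz": [0, 0, 5.6], "angular": [0, 0, 0]},
    {"fingers": 1, "xyz": [0, 0, 5.9], "angular": [0, 0, 0]},
    {"fingers": 1, "xyz": [0, 0, 6], "angular": [0, 0, 0]},
    {"fingers": 1, "xyz": [0, 0, 6], "angular": [0, 0, 0]},
    {"fingers": 1, "xyz": [0, 0, 6], "angular": [0, 0, 0]}
  ]
}}

```text
clock: 5.75
position: [0.4613, 0.2537, 0.0551]
ee_rot: [0.396, 3.116, 0.001]
force: [-0.1, 0.6, -2.7]
width: 0.566
```

Emit:
{"method": "jog_arm", "body": {
  "moves": [
    {"fingers": -1, "xyz": [0, 0, 0], "angular": [0, 0, 0]},
    {"fingers": -1, "xyz": [0, 0, 0], "angular": [0, 0, 0]},
    {"fingers": -1, "xyz": [0, 0, 0], "angular": [0, 0, 0]},
    {"fingers": -1, "xyz": [0, 0, 0], "angular": [0, 0, 0]},
    {"fingers": -1, "xyz": [0, 0, 0], "angular": [0, 0, 0]},
    {"fingers": -1, "xyz": [0, 0, 0], "angular": [0, 0, 0]},
    {"fingers": -1, "xyz": [0, 0, -2], "angular": [0, 0, 0]},
    {"fingers": -1, "xyz": [0, 0, -5], "angular": [0, 0, 0]},
    {"fingers": -1, "xyz": [0, 0, -9.5], "angular": [0, 0, 0]},
    {"fingers": -1, "xyz": [0, 0, -9.5], "angular": [0, 0, 0]},
    {"fingers": -1, "xyz": [0, 0, -9.5], "angular": [0, 0, 0]}
  ]
}}

```text
clock: 7.12
position: [0.4609, 0.2534, 0.1494]
ee_rot: [-0.396, -3.116, 0.0]
force: [0.6, 0.4, -0.3]
width: 0.997
```

```bash
python3 - <<'E'
from h import *
to(.4558,.0869,.15,111)
E
```

```text
t 7.12 p [0.4609 0.2534 0.1494] yaw_y 75.52 F [ 0.55  0.42 -0.34] w 91.7 j7 0.76
 xyz cm [ -3.67 -16.25  -0.06] ang [-0.    -0.    -0.619]
```

Emit:
{"method": "jog_arm", "body": {
  "moves": [
    {"fingers": -1, "xyz": [-0.8, -3.6, 0], "angular": [0, 0, -0.14]},
    {"fingers": -1, "xyz": [-1.7, -7.5, 0], "angular": [0, 0, -0.28]},
    {"fingers": -1, "xyz": [-2.5, -11, 0], "angular": [0, 0, -0.42]},
    {"fingers": -1, "xyz": [-3.2, -14, 0], "angular": [0, 0, -0.54]},
    {"fingers": -1, "xyz": [-3.7, -16.2, 0], "angular": [0, 0, -0.62]},
    {"fingers": -1, "xyz": [-3.7, -16.2, 0], "angular": [0, 0, -0.62]},
    {"fingers": -1, "xyz": [-3.7, -16.2, 0], "angular": [0, 0, -0.62]},
    {"fingers": -1, "xyz": [-3.7, -16.2, 0], "angular": [0, 0, -0.62]}
  ]
}}

```text
clock: 8.12
position: [0.4563, 0.0886, 0.1494]
ee_rot: [0.575, -3.088, -0.001]
force: [-0.1, 0.9, -0.1]
width: 0.999
```

```bash
python3 - <<'E'
from h import *
to(.4558,.0869,.055,111)
E
```

```text
t 8.12 p [0.4563 0.0886 0.1494] yaw_y 111.08 F [-0.09  0.91 -0.13] w 91.9 j7 1.63
 xyz cm [ 0.1  -0.14  9.44] ang [ 0.    -0.     0.001]
```

Emit:
{"method": "jog_arm", "body": {
  "moves": [
    {"fingers": -1, "xyz": [0, 0, 3], "angular": [0, 0, 0]},
    {"fingers": -1, "xyz": [0, 0, 6], "angular": [0, 0, 0]},
    {"fingers": -1, "xyz": [0, 0, 8], "angular": [0, 0, 0]},
    {"fingers": -1, "xyz": [0, 0, 9.4], "angular": [0, 0, 0]},
    {"fingers": -1, "xyz": [0, 0, 9.4], "angular": [0, 0, 0]},
    {"fingers": -1, "xyz": [0, 0, 9.4], "angular": [0, 0, 0]}
  ]
}}

```text
clock: 8.88
position: [0.4569, 0.0878, 0.0563]
ee_rot: [-0.574, 3.088, 0.0]
force: [0.3, 0.1, 0.4]
width: 1.002
```

```bash
python3 - <<'E'
from h import *
to(.4558,.0869,.055,111)
a=imaging.get_image("top")[210:310,200:340,::-1]; b=imaging.get_image("scene")[120:240,300:460,::-1]
cv2.imwrite("pics/g2.png",np.hstack([cv2.resize(a,(392,280),interpolation=2),cv2.resize(b,(373,280),interpolation=2)]))
E
```

```text
t 8.88 p [0.4569 0.0878 0.0563] yaw_y 111.04 F [0.3  0.07 0.39] w 92.1 j7 1.63
 xyz cm [ 0.13 -0.04  0.13] ang [-0.     0.001  0.001]
```

View pics/g2.png

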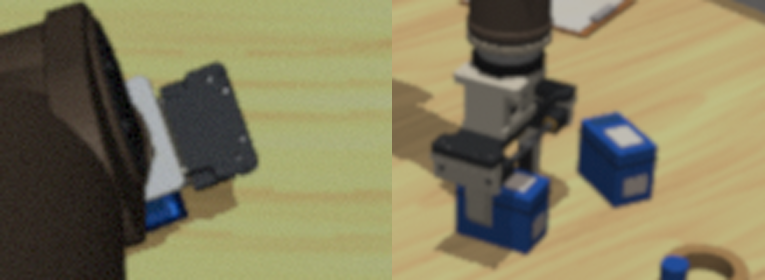

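The left case stands back in place, and the jaws straddle the right case. Closing and lifting.

Emit:
{"method": "jog_arm", "body": {
  "moves": [
    {"fingers": 1, "xyz": [0.1, 0, 0.1], "angular": [0, 0, 0]},
    {"fingers": 1, "xyz": [0.1, 0, 0.1], "angular": [0, 0, 0]},
    {"fingers": 1, "xyz": [0.1, 0, 0.1], "angular": [0, 0, 0]},
    {"fingers": 1, "xyz": [0.1, 0, 0.1], "angular": [0, 0, 0]},
    {"fingers": 1, "xyz": [0.1, 0, 0.1], "angular": [0, 0, 0]},
    {"fingers": 1, "xyz": [0.1, 0, 0.1], "angular": [0, 0, 0]},
    {"fingers": 1, "xyz": [0.1, 0, 0.1], "angular": [0, 0, 0]},
    {"fingers": 1, "xyz": [0.1, 0, 0.1], "angular": [0, 0, 0]}
  ],
  "grip_force": 45
}}

```text
clock: 9.98
position: [0.456, 0.0861, 0.0549]
ee_rot: [-0.572, 3.089, -0.002]
force: [0.8, -5.1, 2.4]
width: 0.564
```

```bash
python3 - <<'E'
from h import *
to(.4558,.0869,.055,111)
E
```

```text
t 9.97 p [0.456  0.0861 0.0549] yaw_y 110.97 F [ 0.77 -5.1   2.39] w 51.9 j7 1.63
 xyz cm [-0.02  0.08 -0.01] ang [-0.001  0.    -0.001]
```

Emit:
{"method": "jog_arm", "body": {
  "moves": [
    {"fingers": 1, "xyz": [0, 0, -0.8], "angular": [0, 0, 0]},
    {"fingers": 1, "xyz": [0, 0, -2], "angular": [0, 0, 0]},
    {"fingers": 1, "xyz": [0, 0, -3.5], "angular": [0, 0, 0]},
    {"fingers": 1, "xyz": [0, 0, -5], "angular": [0, 0, 0]},
    {"fingers": 1, "xyz": [0, 0, -6], "angular": [0, 0, 0]},
    {"fingers": 1, "xyz": [0, 0, -6], "angular": [0, 0, 0]},
    {"fingers": 1, "xyz": [0, 0, -6], "angular": [0, 0, 0]},
    {"fingers": 1, "xyz": [0, 0, -6], "angular": [0, 0, 0]},
    {"fingers": 1, "xyz": [0, 0, -6], "angular": [0, 0, 0]},
    {"fingers": 1, "xyz": [0, 0, -6], "angular": [0, 0, 0]}
  ]
}}

```text
clock: 11.22
position: [0.4554, 0.0871, 0.1145]
ee_rot: [0.573, -3.088, 0.0]
force: [-0.1, -0.4, -8.4]
width: 0.563
```

```bash
python3 - <<'E'
from h import *
fs=[]
for i in range(6):
    im=imaging.get_image("scene"); s=arm.observe(); fs.append(np.r_[s['force'],s['ft_torque']])
print(np.mean(fs,0).round(2),np.std(fs,0).round(2))
d=np.radians(-10.6); a=np.array([np.cos(d),np.sin(d)]); p=np.array([.590,-.200])-.045*a; print(p)
to(p[0],p[1],.115,79.4)
E
```

```text
[ 0.24  0.47 -8.51  0.05  0.02 -0.01] [0.14 0.29 0.46 0.03 0.04 0.02]
[ 0.54576791 -0.19172219]
t 11.53 p [0.4555 0.0871 0.1147] yaw_y 111.03 F [ 0.34  0.66 -8.56] w 51.9 j7 1.63
 xyz cm [  1.59 -29.27  -0.03] ang [0.    0.    0.552]
```

The right case reads about 8.5 N, or 0.87 kg, so it is the heavier. I'll stand it back as asked, then regrip and carry it.

Emit:
{"method": "jog_arm", "body": {
  "moves": [
    {"fingers": 1, "xyz": [0, 0, 2], "angular": [0, 0, 0]},
    {"fingers": 1, "xyz": [0, 0, 4], "angular": [0, 0, 0]},
    {"fingers": 1, "xyz": [0, 0, 5], "angular": [0, 0, 0]},
    {"fingers": 1, "xyz": [0, 0, 5.6], "angular": [0, 0, 0]},
    {"fingers": 1, "xyz": [0, 0, 5.9], "angular": [0, 0, 0]},
    {"fingers": 1, "xyz": [0, 0, 6], "angular": [0, 0, 0]},
    {"fingers": 1, "xyz": [0, 0, 6], "angular": [0, 0, 0]},
    {"fingers": 1, "xyz": [0, 0, 6], "angular": [0, 0, 0]}
  ]
}}

```text
clock: 12.52
position: [0.4557, 0.0872, 0.055]
ee_rot: [-0.573, 3.088, 0.0]
force: [0.0, -0.0, -8.5]
width: 0.564
```

Emit:
{"method": "jog_arm", "body": {
  "moves": [
    {"fingers": 0.1, "xyz": [0, 0, 0], "angular": [0, 0, 0]},
    {"fingers": 0.1, "xyz": [0, 0, 0], "angular": [0, 0, 0]},
    {"fingers": 0.1, "xyz": [0, 0, 0], "angular": [0, 0, 0]},
    {"fingers": -0.4, "xyz": [0, 0, 0], "angular": [0, 0, 0]},
    {"fingers": -0.4, "xyz": [0, 0, 0], "angular": [0, 0, 0]},
    {"fingers": -0.4, "xyz": [0, 0, 0], "angular": [0, 0, 0]},
    {"fingers": 1, "xyz": [0, 0, 0], "angular": [0, 0, 0]},
    {"fingers": 1, "xyz": [0, 0, 0], "angular": [0, 0, 0]},
    {"fingers": 1, "xyz": [0, 0, 0], "angular": [0, 0, 0]},
    {"fingers": 1, "xyz": [0, 0, 0], "angular": [0, 0, 0]},
    {"fingers": 1, "xyz": [0, 0, 0], "angular": [0, 0, 0]},
    {"fingers": 1, "xyz": [0, 0, 0], "angular": [0, 0, 0]}
  ]
}}

```text
clock: 14.02
position: [0.4556, 0.0871, 0.0548]
ee_rot: [-0.573, 3.089, -0.0]
force: [0.6, 0.3, 1.7]
width: 0.563
```

Emit:
{"method": "jog_arm", "body": {
  "moves": [
    {"fingers": 1, "xyz": [0, 0, -0.8], "angular": [0, 0, 0]},
    {"fingers": 1, "xyz": [0, 0, -2], "angular": [0, 0, 0]},
    {"fingers": 1, "xyz": [0, 0, -4], "angular": [0, 0, 0]},
    {"fingers": 1, "xyz": [0, 0, -6], "angular": [0, 0, 0]},
    {"fingers": 1, "xyz": [0, 0, -7], "angular": [0, 0, 0]},
    {"fingers": 1, "xyz": [0, 0, -7], "angular": [0, 0, 0]},
    {"fingers": 1, "xyz": [0, 0, -7], "angular": [0, 0, 0]}
  ]
}}

```text
clock: 14.9
position: [0.455, 0.087, 0.1242]
ee_rot: [0.573, -3.088, 0.0]
force: [0.2, -0.4, -8.9]
width: 0.562
```

```bash
python3 - <<'E'
from h import *
to(.5458,-.1917,.125,79.4)
E
```

```text
t 14.9 p [0.455  0.087  0.1242] yaw_y 111.04 F [ 0.22 -0.43 -8.91] w 51.7 j7 1.63
 xyz cm [  1.52 -29.27  -0.08] ang [-0.    -0.001  0.552]
```

Emit:
{"method": "jog_arm", "body": {
  "moves": [
    {"fingers": 1, "xyz": [0.2, -3, 0], "angular": [0, 0, 0.06]},
    {"fingers": 1, "xyz": [0.4, -7, 0], "angular": [0, 0, 0.13]},
    {"fingers": 1, "xyz": [0.6, -11, 0], "angular": [0, 0, 0.2]},
    {"fingers": 1, "xyz": [0.8, -15, 0], "angular": [0, 0, 0.28]},
    {"fingers": 1, "xyz": [1, -19, 0], "angular": [0, 0, 0.36]},
    {"fingers": 1, "xyz": [1.2, -23, 0], "angular": [0, 0, 0.44]},
    {"fingers": 1, "xyz": [1.4, -26.5, 0], "angular": [0, 0, 0.5]},
    {"fingers": 1, "xyz": [1.5, -29.2, 0], "angular": [0, 0, 0.552]},
    {"fingers": 1, "xyz": [1.5, -29.2, 0], "angular": [0, 0, 0.552]},
    {"fingers": 1, "xyz": [1.5, -29.2, 0], "angular": [0, 0, 0.552]},
    {"fingers": 1, "xyz": [1.5, -29.2, 0], "angular": [0, 0, 0.552]}
  ]
}}

```text
clock: 16.27
position: [0.5459, -0.1896, 0.1242]
ee_rot: [-0.287, -3.127, -0.001]
force: [0.9, -0.1, -8.2]
width: 0.569
```

```bash
python3 - <<'E'
from h import *
to(.5458,-.1917,.085,79.4)
a=imaging.get_image("top"); b=imaging.get_image("scene")
cv2.imwrite("pics/t3.png",a[:,:,::-1]);cv2.imwrite("pics/s3.png",b[:,:,::-1])
a=a[130:290,330:460,::-1]; b=b[190:340,200:370,::-1]
cv2.imwrite("pics/g3.png",np.hstack([cv2.resize(a,(325,400),interpolation=2),cv2.resize(b,(453,400),interpolation=2)]))
E
```

```text
t 16.27 p [ 0.5459 -0.1896  0.1242] yaw_y 79.5 F [ 0.87 -0.06 -8.17] w 52.4 j7 1.75
 xyz cm [-0.03 -0.21  3.92] ang [ 0.001 -0.001  0.002]
```

View pics/g3.png

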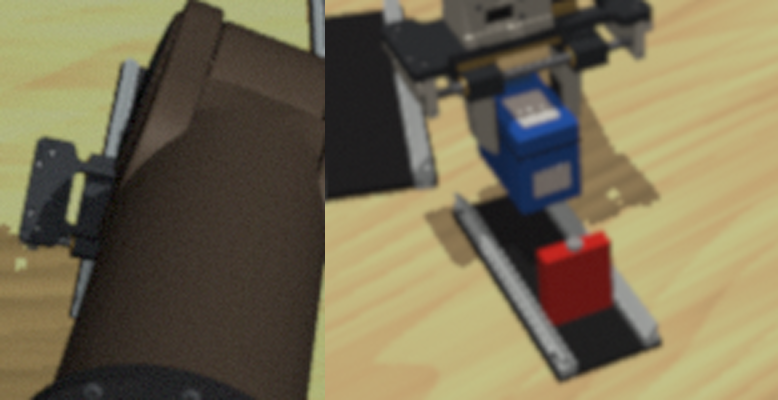

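The case hangs over the channel, ahead of the backstop and square to it. The top view is blocked by the arm, so I'll check the dock pose in the earlier scene picture and the held case in the current one.

```bash
python3 - <<'E'
from h import *
im=cv2.imread("pics/scene0.png")[250:335,240:332]; k=6.5
a=cv2.resize(im,None,fx=k,fy=k,interpolation=2)
d=np.radians(-10.6); A=np.array([np.cos(d),np.sin(d),0]); B=np.array([-A[1],A[0],0]); o=np.array([.590,-.200,0])
def px(P): return ((proj("scene",P)-[240,250]+.5)*k-.5)
q=[o+s*.11*A+t*.043*B+[0,0,.026] for s,t in((-1,-1),(-1,1),(1,1),(1,-1))]
for P in px(q): cv2.drawMarker(a,tuple(map(int,P)),(0,255,0),0,15,1)
q=[o+s*.11*A+t*.0285*B+[0,0,.006] for s,t in((-1,-1),(-1,1),(1,1),(1,-1))]
for P in px(q): cv2.drawMarker(a,tuple(map(int,P)),(0,255,255),0,15,1)
q=[o+(.052+s*.008)*A+t*.027*B+[0,0,.070] for s,t in((-1,-1),(-1,1),(1,1),(1,-1))]
for P in px(q): cv2.drawMarker(a,tuple(map(int,P)),(255,255,0),0,15,1)
# held case, front lower edge
im2=cv2.imread("pics/s3.png")[200:285,255:335]; b=cv2.resize(im2,None,fx=2.5,fy=2.5,interpolation=2)
T=np.array([.5459,-.1896,0]); A2=np.array([np.cos(np.radians(-10.5)),np.sin(np.radians(-10.5)),0]);B2=np.array([-A2[1],A2[0],0])
for z in(.0692,.1412):
  for s,t in((1,1),(1,-1),(-1,1),(-1,-1)):
    P=(proj("scene",[T+s*.045*A2+t*.026*B2+[0,0,z]])[0]-[255,200]+.5)*2.5
    cv2.drawMarker(b,tuple(map(int,P)),(0,255,0),0,8,1)
c=np.zeros((a.shape[0],b.shape[1],3),np.uint8); c[:b.shape[0]]=b
cv2.imwrite("pics/chk.png",np.hstack([a,c])); print(np.hstack([a,c]).shape)
E
```

```text
(552, 798, 3)
```

View pics/chk.png

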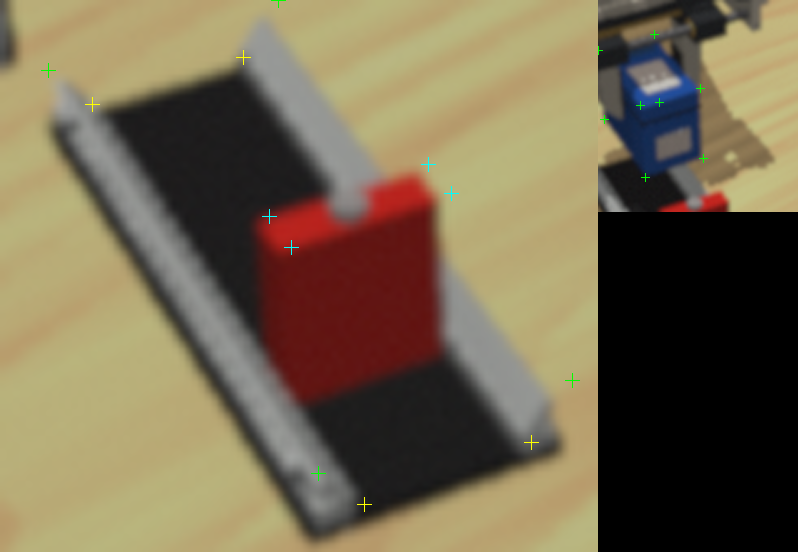

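The scene overlay sits a few mm off the dock. My top-view outer corners were evidently the base plate (z=0), not the lip tops. I'll recompute from both views: scene base corners at about (318,540), (558,450) and (55,130), red front-face top corners at (268,250) and (438,210), and bottom corners at (300,405) and (442,350).

```bash
python3 - <<'E'
from h import *
def f(pts,s,o): return (np.array(pts)+.5)/s-.5+np.array(o)
d=np.radians(-10.6); A=np.array([np.cos(d),np.sin(d)]); B=np.array([-A[1],A[0]]); o=np.array([.590,-.200])
def loc(n,P): print(n,[((p[:2]-o)@A*1e3).round(1).item() for p in P],[((p[:2]-o)@B*1e3).round(1).item() for p in P])
sc=lambda pts,z: ray("scene",f(pts,6.5,(240,250)),z)
tp=lambda pts,z: ray("top",f(pts,4.8,(350,148)),z)
loc("scene base F-,F+,B-",sc([(318,540),(558,450),(55,130)],0))
loc("scene floor F-,F+,B+",sc([(352,520),(512,462),(243,68)],.006))
loc("scene red top front -,+",sc([(275,252),(438,210)],.070)); loc("scene red bottom front -,+",sc([(300,405),(442,350)],.006))
loc("top base F+,F-,B-,B+",tp([(140,32),(327,65),(235,558),(40,522)],0))
loc("top floor F+,F-,B-,B+",tp([(170,42),(297,67),(203,554),(79,526)],.006))
loc("top red F+,F-,B-,B+",tp([(165,122),(295,148),(288,176),(157,152)],.070))
im=cv2.imread("pics/s3.png"); hsv=cv2.cvtColor(im,cv2.COLOR_BGR2HSV)
k=6.5; x0,y0=258,205
cv2.imwrite("pics/held.png",cv2.resize(im[y0:y0+75,x0:x0+75],None,fx=k,fy=k,interpolation=2))
# dock edges in scene0: lines fitted to the dark/grey boundary by mask of dark floor
i0=cv2.imread("pics/scene0.png"); g=cv2.cvtColor(i0,cv2.COLOR_BGR2HSV)
m=cv2.inRange(g,(0,0,0),(180,255,50)); m[:250]=0;m[335:]=0;m[:,:240]=0;m[:,332:]=0
cs=[c for c in cv2.findContours(m,0,2)[0] if cv2.contourArea(c)>40]
for c in cs: print(cv2.contourArea(c),cv2.approxPolyDP(c,1.5,True)[:,0].tolist())
E
```

```text
scene base F-,F+,B- [111.4, 111.2, -110.0] [-44.9, 37.2, -43.0]
scene floor F-,F+,B+ [114.1, 114.7, -104.5] [-34.6, 19.4, 26.0]
scene red top front -,+ [59.8, 65.2] [-32.3, 19.8]
scene red bottom front -,+ [61.2, 59.3] [-27.7, 22.9]
top base F+,F-,B-,B+ [114.2, 116.0, -106.3, -107.9] [39.9, -43.7, -44.0, 41.6]
top floor F+,F-,B-,B+ [110.7, 110.7, -108.0, -106.8] [26.5, -30.2, -29.4, 25.1]
top red F+,F-,B-,B+ [58.5, 58.5, 46.3, 45.5] [26.6, -28.0, -27.3, 27.5]
412.0 [[308, 305], [287, 313], [295, 324], [295, 329], [319, 320]]
510.0 [[258, 267], [279, 300], [278, 283], [288, 279], [288, 277], [277, 262]]
```

View pics/held.png

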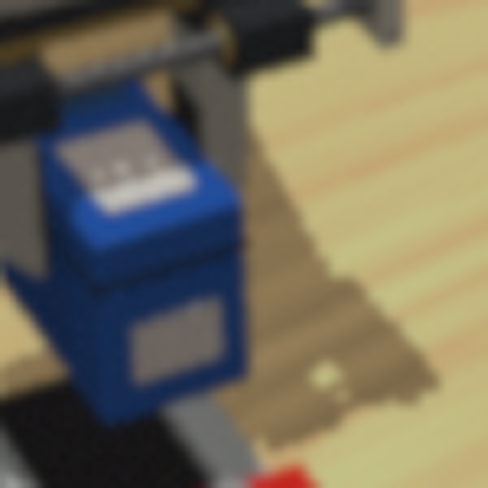

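The held-case crop shows the front-face bottom corners at about (105,425) and (243,378), and the top ones at about (93,243) and (241,188).

```bash
python3 - <<'E'
from h import *
def f(pts,s,o): return (np.array(pts)+.5)/s-.5+np.array(o)
d=np.radians(-10.6); A=np.array([np.cos(d),np.sin(d)]); B=np.array([-A[1],A[0]]); o=np.array([.590,-.200])
def loc(n,P): print(n,[((p[:2]-o)@A*1e3).round(1).item() for p in P],[((p[:2]-o)@B*1e3).round(1).item() for p in P])
sc=lambda pts,z: ray("scene",f(pts,6.5,(258,205)),z)
s=arm.observe(); print(s['position'])
loc("tcp",[s['position']])
loc("case bottom front -,+",sc([(105,425),(243,378)],s['position'][2]-.055))
loc("case top front -,+",sc([(93,243),(241,188)],s['position'][2]+.017))
d2=np.radians(-10.9); p=o+3e-3*A-2e-3*B-.046*np.array([np.cos(d2),np.sin(d2)]); print(p); to(p[0],p[1],.082,79.1)
E
```

```text
[ 0.54620796 -0.18988721  0.12458663]
tcp [-44.9] [1.9]
case bottom front -,+ [-0.8, -2.2] [-23.4, 25.3]
case top front -,+ [0.7, -4.7] [-23.7, 28.3]
[ 0.5474108  -0.19381933]
t 16.38 p [ 0.5462 -0.1899  0.1246] yaw_y 79.49 F [ 0.36 -1.45 -9.12] w 52.0 j7 1.75
 xyz cm [-0.19 -0.37  4.26] ang [ 0.    -0.     0.007]
```

Emit:
{"method": "jog_arm", "body": {
  "moves": [
    {"fingers": 1, "xyz": [-0.1, -0.4, 1], "angular": [0, 0, 0.005]},
    {"fingers": 1, "xyz": [-0.1, -0.4, 2.5], "angular": [0, 0, 0.005]},
    {"fingers": 1, "xyz": [-0.1, -0.4, 3.5], "angular": [0, 0, 0.005]},
    {"fingers": 1, "xyz": [-0.1, -0.4, 3.9], "angular": [0, 0, 0.005]},
    {"fingers": 1, "xyz": [-0.1, -0.4, 3.9], "angular": [0, 0, 0.005]},
    {"fingers": 1, "xyz": [-0.1, -0.4, 3.9], "angular": [0, 0, 0.005]}
  ]
}}

```text
clock: 17.12
position: [0.5469, -0.1951, 0.0861]
ee_rot: [0.298, 3.127, -0.0]
force: [0.8, 1.2, -9.4]
width: 0.566
```

```bash
cat >> h.py <<'E'
def st():
    d=np.radians(-10.8); A=np.array([np.cos(d),np.sin(d)]); B=np.array([-A[1],A[0]]); o=np.array([.590,-.200])
    s=arm.observe(); q=s['position'][:2]-o; F=s['force']
    M=R.from_rotvec(s['ee_rot']).as_matrix()
    print("t %.2f dock-x %.1f y %.1f z %.1f yaw %.2f | F along %.1f lat %.1f up %.1f w %.1f tq"%(s['clock'],q@A*1e3,q@B*1e3,s['position'][2]*1e3,np.degrees(np.arctan2(M[1,1],M[0,1]))-90,F[:2]@A,F[:2]@B,F[2],s['width']*92),s['ft_torque'].round(2))
E
python3 - <<'E'
from h import *
st()
im=imaging.get_image("scene")[195:335,220:350,::-1]
cv2.imwrite("pics/g4.png",cv2.resize(im,None,fx=4.2,fy=4.2,interpolation=2))
st()
E
```

```text
t 17.12 dock-x -43.2 y -3.2 z 86.1 yaw -10.88 | F along 0.6 lat 1.3 up -9.4 w 52.1 tq [-0.03  0.01  0.03]
t 17.18 dock-x -43.2 y -3.2 z 86.1 yaw -10.88 | F along 0.4 lat 0.5 up -9.4 w 51.8 tq [ 0.02 -0.    0.07]
```

View pics/g4.png

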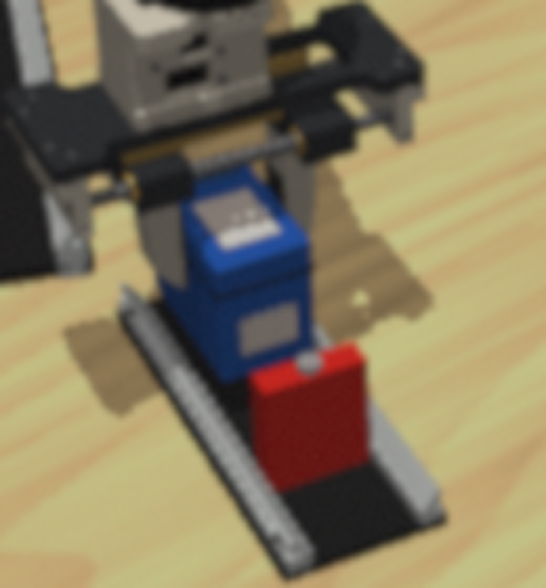

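In the picture the case sits over the channel between the lips, square to it and short of the backstop. Descending gently while watching side forces.

Emit:
{"method": "jog_arm", "body": {
  "moves": [
    {"fingers": 1, "xyz": [0, 0.1, 0.4], "angular": [0, 0, 0]},
    {"fingers": 1, "xyz": [0, 0.1, 0.7], "angular": [0, 0, 0]},
    {"fingers": 1, "xyz": [0, 0.1, 1.0], "angular": [0, 0, 0]},
    {"fingers": 1, "xyz": [0, 0.1, 1.3], "angular": [0, 0, 0]},
    {"fingers": 1, "xyz": [0, 0.1, 1.5], "angular": [0, 0, 0]},
    {"fingers": 1, "xyz": [0, 0.1, 1.5], "angular": [0, 0, 0]}
  ]
}}

```text
clock: 17.92
position: [0.5467, -0.1939, 0.0705]
ee_rot: [-0.298, -3.127, -0.0]
force: [-0.1, 0.2, -7.6]
width: 0.567
```

```bash
python3 - <<'E'
from h import *
st();imaging.get_image("scene");st()
E
```

```text
t 17.93 dock-x -43.7 y -2.2 z 70.5 yaw -10.88 | F along -0.2 lat 0.1 up -7.6 w 52.2 tq [0.02 0.03 0.01]
t 17.98 dock-x -43.6 y -2.2 z 70.7 yaw -10.88 | F along -0.3 lat 0.1 up -8.9 w 52.1 tq [-0.05 -0.02  0.  ]
```

Emit:
{"method": "jog_arm", "body": {
  "moves": [
    {"fingers": 1, "xyz": [0, 0, 0.3], "angular": [0, 0, 0]},
    {"fingers": 1, "xyz": [0, 0, 0.5], "angular": [0, 0, 0]},
    {"fingers": 1, "xyz": [0, 0, 0.7], "angular": [0, 0, 0]},
    {"fingers": 1, "xyz": [0, 0, 0.8], "angular": [0, 0, 0]},
    {"fingers": 1, "xyz": [0, 0, 0.9], "angular": [0, 0, 0]},
    {"fingers": 1, "xyz": [0, 0, 0.9], "angular": [0, 0, 0]}
  ]
}}

```text
clock: 18.73
position: [0.5467, -0.1939, 0.0617]
ee_rot: [-0.298, -3.127, -0.0]
force: [-0.2, 0.0, -9.1]
width: 0.56
```

```bash
python3 - <<'E'
from h import *
st();imaging.get_image("scene");st()
E
```

```text
t 18.73 dock-x -43.6 y -2.1 z 61.7 yaw -10.88 | F along -0.2 lat 0.0 up -9.1 w 51.5 tq [ 0.01 -0.01  0.02]
t 18.77 dock-x -43.6 y -2.1 z 61.7 yaw -10.88 | F along -0.4 lat -0.2 up -8.7 w 51.6 tq [-0.    0.03 -0.  ]
```

Emit:
{"method": "jog_arm", "body": {
  "moves": [
    {"fingers": 1, "xyz": [0, 0, 0.05], "angular": [0, 0, 0]},
    {"fingers": 1, "xyz": [0, 0, 0.1], "angular": [0, 0, 0]},
    {"fingers": 1, "xyz": [0, 0, 0.1], "angular": [0, 0, 0]},
    {"fingers": 1, "xyz": [0, 0, 0.1], "angular": [0, 0, 0]}
  ]
}}

```text
clock: 19.27
position: [0.5468, -0.194, 0.0609]
ee_rot: [0.298, 3.127, 0.0]
force: [-0.0, -0.5, -4.2]
width: 0.564
```

```bash
python3 - <<'E'
from h import *
st();imaging.get_image("scene");st()
E
```

```text
t 19.27 dock-x -43.6 y -2.2 z 60.9 yaw -10.88 | F along 0.1 lat -0.5 up -4.2 w 51.9 tq [ 0.12  0.13 -0.04]
t 19.32 dock-x -43.6 y -2.2 z 60.9 yaw -10.88 | F along -1.7 lat 0.9 up -5.4 w 51.6 tq [0.11 0.22 0.07]
```

It is on the floor: the scale reading dropped. I'll regrip so it stands flat, then slide (tool −x points toward the backstop), stopping short of contact.

Emit:
{"method": "jog_arm", "body": {
  "moves": [
    {"fingers": -0.3, "xyz": [0, 0, 0], "angular": [0, 0, 0]},
    {"fingers": -0.3, "xyz": [0, 0, 0], "angular": [0, 0, 0]},
    {"fingers": -0.3, "xyz": [0, 0, 0], "angular": [0, 0, 0]},
    {"fingers": 1, "xyz": [0, 0, 0], "angular": [0, 0, 0]},
    {"fingers": 1, "xyz": [0, 0, 0], "angular": [0, 0, 0]},
    {"fingers": 1, "xyz": [0, 0, 0], "angular": [0, 0, 0]},
    {"fingers": 1, "xyz": [0, 0, 0], "angular": [0, 0, 0]},
    {"fingers": 1, "xyz": [0, 0, 0], "angular": [0, 0, 0]}
  ],
  "grip_force": 25
}}

```text
clock: 20.32
position: [0.5469, -0.194, 0.0609]
ee_rot: [0.298, 3.127, -0.0]
force: [0.5, -0.1, 2.9]
width: 0.565
```

Emit:
{"method": "jog_arm", "body": {
  "moves": [
    {"fingers": 1, "xyz": [-0.4, 0, 0], "angular": [0, 0, 0]},
    {"fingers": 1, "xyz": [-0.8, 0, 0], "angular": [0, 0, 0]},
    {"fingers": 1, "xyz": [-1.2, 0, 0], "angular": [0, 0, 0]},
    {"fingers": 1, "xyz": [-1.6, 0, 0], "angular": [0, 0, 0]},
    {"fingers": 1, "xyz": [-2, 0, 0], "angular": [0, 0, 0]},
    {"fingers": 1, "xyz": [-2.4, 0, 0], "angular": [0, 0, 0]},
    {"fingers": 1, "xyz": [-2.7, 0, 0], "angular": [0, 0, 0]},
    {"fingers": 1, "xyz": [-3, 0, 0], "angular": [0, 0, 0]},
    {"fingers": 1, "xyz": [-3.2, 0, 0], "angular": [0, 0, 0]},
    {"fingers": 1, "xyz": [-3.3, 0, 0], "angular": [0, 0, 0]},
    {"fingers": 1, "xyz": [-3.3, 0, 0], "angular": [0, 0, 0]},
    {"fingers": 1, "xyz": [-3.3, 0, 0], "angular": [0, 0, 0]}
  ]
}}

```text
clock: 21.82
position: [0.5781, -0.2002, 0.0608]
ee_rot: [-0.298, -3.126, -0.0]
force: [-5.4, 1.0, 8.4]
width: 0.561
```

```bash
python3 - <<'E'
from h import *
st()
im=imaging.get_image("scene")[195:335,220:350,::-1]
cv2.imwrite("pics/g5.png",cv2.resize(im,None,fx=4.2,fy=4.2,interpolation=2))
st()
E
```

```text
t 21.82 dock-x -11.6 y -2.4 z 60.8 yaw -10.90 | F along -5.5 lat -0.0 up 8.4 w 51.6 tq [ 0.22  0.84 -0.  ]
t 21.88 dock-x -11.6 y -2.4 z 60.8 yaw -10.90 | F along -4.6 lat 0.4 up 7.2 w 51.9 tq [0.22 0.8  0.01]
```

View pics/g5.png

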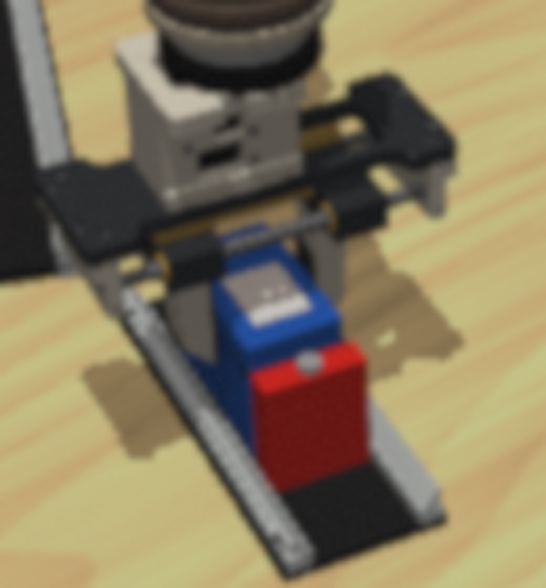

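The picture shows the case close behind the backstop, with the gap uncertain (my estimate is about 10 mm left). The tool is pressing down about 8 N, so I'll ease up slightly and read again.

Emit:
{"method": "jog_arm", "body": {
  "moves": [
    {"fingers": 1, "xyz": [0, 0, -0.06], "angular": [0, 0, 0]},
    {"fingers": 1, "xyz": [0, 0, -0.06], "angular": [0, 0, 0]},
    {"fingers": 1, "xyz": [0, 0, -0.06], "angular": [0, 0, 0]}
  ]
}}

```text
clock: 22.25
position: [0.5787, -0.2001, 0.0609]
ee_rot: [-0.298, -3.127, -0.0]
force: [-1.6, -0.6, -1.9]
width: 0.565
```

```bash
python3 - <<'E'
from h import *
for i in range(3): st(); imaging.get_image("scene")
E
```

```text
t 22.25 dock-x -11.0 y -2.2 z 60.9 yaw -10.88 | F along -1.4 lat -0.9 up -1.9 w 52.0 tq [-0.06  0.28 -0.01]
t 22.30 dock-x -11.0 y -2.2 z 60.9 yaw -10.89 | F along -2.4 lat 0.5 up -2.8 w 51.9 tq [-0.05  0.27  0.02]
t 22.35 dock-x -10.9 y -2.2 z 60.9 yaw -10.88 | F along -1.3 lat -1.2 up -3.4 w 52.0 tq [-0.03  0.24 -0.03]
```

Friction only, with no backstop contact yet. I'll lower the grip to 10 N so pad slip caps the push, and creep in small steps.

Emit:
{"method": "jog_arm", "body": {
  "moves": [
    {"fingers": 1, "xyz": [-0.05, 0, 0], "angular": [0, 0, 0]},
    {"fingers": 1, "xyz": [-0.1, 0, 0], "angular": [0, 0, 0]},
    {"fingers": 1, "xyz": [-0.15, 0, 0], "angular": [0, 0, 0]},
    {"fingers": 1, "xyz": [-0.2, 0, 0], "angular": [0, 0, 0]},
    {"fingers": 1, "xyz": [-0.25, 0, 0], "angular": [0, 0, 0]},
    {"fingers": 1, "xyz": [-0.3, 0, 0], "angular": [0, 0, 0]},
    {"fingers": 1, "xyz": [-0.3, 0, 0], "angular": [0, 0, 0]}
  ],
  "grip_force": 10
}}

```text
clock: 23.28
position: [0.5822, -0.2008, 0.0613]
ee_rot: [0.298, 3.127, -0.0]
force: [0.6, 0.1, -8.7]
width: 0.566
```

```bash
python3 - <<'E'
from h import *
for i in range(2): st(); imaging.get_image("scene")
E
```

```text
t 23.27 dock-x -7.6 y -2.2 z 61.3 yaw -10.88 | F along 0.6 lat 0.2 up -8.7 w 52.1 tq [-0.03 -0.01 -0.04]
t 23.32 dock-x -7.6 y -2.2 z 61.3 yaw -10.88 | F along 0.3 lat 0.5 up -9.0 w 52.2 tq [ 0.06  0.01 -0.03]
```

Emit:
{"method": "jog_arm", "body": {
  "moves": [
    {"fingers": 1, "xyz": [0, 0, 0.04], "angular": [0, 0, 0]},
    {"fingers": 1, "xyz": [-0.05, 0, 0.04], "angular": [0, 0, 0]},
    {"fingers": 1, "xyz": [-0.1, 0, 0.04], "angular": [0, 0, 0]},
    {"fingers": 1, "xyz": [-0.15, 0, 0.04], "angular": [0, 0, 0]},
    {"fingers": 1, "xyz": [-0.2, 0, 0.04], "angular": [0, 0, 0]},
    {"fingers": 1, "xyz": [-0.25, 0, 0.04], "angular": [0, 0, 0]},
    {"fingers": 1, "xyz": [-0.25, 0, 0.04], "angular": [0, 0, 0]}
  ]
}}

```text
clock: 24.25
position: [0.5847, -0.2012, 0.0609]
ee_rot: [0.298, 3.127, -0.0]
force: [0.9, 0.4, -8.7]
width: 0.566
```

```bash
python3 - <<'E'
from h import *
for i in range(2): st(); imaging.get_image("scene")
E
```

```text
t 24.25 dock-x -5.0 y -2.2 z 60.9 yaw -10.88 | F along 0.8 lat 0.6 up -8.7 w 52.1 tq [-0.02 -0.01 -0.04]
t 24.30 dock-x -5.0 y -2.2 z 60.9 yaw -10.88 | F along 0.1 lat -0.7 up -8.9 w 52.2 tq [-0.03 -0.04  0.01]
```

Emit:
{"method": "jog_arm", "body": {
  "moves": [
    {"fingers": 1, "xyz": [0, 0, 0.04], "angular": [0, 0, 0]},
    {"fingers": 1, "xyz": [-0.05, 0, 0.06], "angular": [0, 0, 0]},
    {"fingers": 1, "xyz": [-0.1, 0, 0.06], "angular": [0, 0, 0]},
    {"fingers": 1, "xyz": [-0.15, 0, 0.06], "angular": [0, 0, 0]},
    {"fingers": 1, "xyz": [-0.2, 0, 0.06], "angular": [0, 0, 0]},
    {"fingers": 1, "xyz": [-0.2, 0, 0.06], "angular": [0, 0, 0]}
  ]
}}

```text
clock: 25.1
position: [0.5867, -0.2018, 0.0609]
ee_rot: [0.298, 3.127, -0.0]
force: [-4.5, 0.6, 6.4]
width: 0.566
```

```bash
python3 - <<'E'
from h import *
for i in range(2): st(); imaging.get_image("scene")
E
```

```text
t 25.10 dock-x -2.9 y -2.4 z 60.9 yaw -10.89 | F along -4.5 lat -0.2 up 6.4 w 52.1 tq [0.2  0.88 0.  ]
t 25.15 dock-x -2.9 y -2.4 z 60.9 yaw -10.89 | F along -4.6 lat 0.8 up 5.6 w 52.1 tq [0.22 0.88 0.03]
```

Emit:
{"method": "jog_arm", "body": {
  "moves": [
    {"fingers": 1, "xyz": [0, 0, -0.04], "angular": [0, 0, 0]},
    {"fingers": 1, "xyz": [0, 0, -0.04], "angular": [0, 0, 0]},
    {"fingers": 1, "xyz": [-0.05, 0, -0.04], "angular": [0, 0, 0]},
    {"fingers": 1, "xyz": [-0.1, 0, -0.04], "angular": [0, 0, 0]},
    {"fingers": 1, "xyz": [-0.1, 0, -0.04], "angular": [0, 0, 0]}
  ]
}}

```text
clock: 25.82
position: [0.5875, -0.2019, 0.0609]
ee_rot: [0.298, 3.127, -0.0]
force: [-4.3, 1.8, 4.9]
width: 0.567
```

```bash
python3 - <<'E'
from h import *
for i in range(3): st(); imaging.get_image("scene")
E
```

```text
t 25.82 dock-x -2.1 y -2.3 z 60.9 yaw -10.88 | F along -4.6 lat 0.9 up 4.9 w 52.2 tq [0.09 0.91 0.03]
t 25.88 dock-x -2.1 y -2.3 z 60.9 yaw -10.89 | F along -3.9 lat 0.2 up 5.9 w 52.3 tq [ 0.09  0.9  -0.01]
t 25.93 dock-x -2.1 y -2.3 z 60.9 yaw -10.88 | F along -4.4 lat -0.5 up 5.0 w 52.1 tq [ 0.2   0.92 -0.04]
```

Emit:
{"method": "jog_arm", "body": {
  "moves": [
    {"fingers": -0.2, "xyz": [0, 0, 0], "angular": [0, 0, 0]},
    {"fingers": -0.2, "xyz": [0, 0, 0], "angular": [0, 0, 0]},
    {"fingers": -0.2, "xyz": [0, 0, 0], "angular": [0, 0, 0]},
    {"fingers": 1, "xyz": [0, 0, 0], "angular": [0, 0, 0]},
    {"fingers": 1, "xyz": [0, 0, 0], "angular": [0, 0, 0]},
    {"fingers": 1, "xyz": [0, 0, 0], "angular": [0, 0, 0]},
    {"fingers": 1, "xyz": [0, 0, 0], "angular": [0, 0, 0]},
    {"fingers": 1, "xyz": [0, 0, 0], "angular": [0, 0, 0]}
  ],
  "grip_force": 15
}}

```text
clock: 26.98
position: [0.5877, -0.2018, 0.0607]
ee_rot: [0.298, 3.127, 0.0]
force: [2.0, -0.9, -2.2]
width: 0.564
```

```bash
python3 -c "
from h import *
st()"
```

```text
t 26.98 dock-x -2.0 y -2.2 z 60.7 yaw -10.88 | F along 2.1 lat -0.5 up -2.2 w 51.9 tq [-0.02 -0.4   0.02]
```

Emit:
{"method": "jog_arm", "body": {
  "moves": [
    {"fingers": 1, "xyz": [-0.03, 0, 0], "angular": [0, 0, 0]},
    {"fingers": 1, "xyz": [-0.06, 0, 0], "angular": [0, 0, 0]},
    {"fingers": 1, "xyz": [-0.1, 0, 0], "angular": [0, 0, 0]},
    {"fingers": 1, "xyz": [-0.1, 0, 0], "angular": [0, 0, 0]}
  ]
}}

```text
clock: 27.48
position: [0.5878, -0.2019, 0.0607]
ee_rot: [-0.298, -3.126, -0.0]
force: [-3.3, 1.6, 1.4]
width: 0.566
```

```bash
python3 - <<'E'
from h import *
for i in range(2): st(); imaging.get_image("scene")
E
```

```text
t 27.48 dock-x -1.8 y -2.2 z 60.7 yaw -10.88 | F along -3.5 lat 1.0 up 1.4 w 52.0 tq [0.2  0.66 0.06]
t 27.52 dock-x -1.9 y -2.2 z 60.7 yaw -10.89 | F along -4.4 lat 0.3 up 3.7 w 52.0 tq [0.28 0.82 0.02]
```

A commanded 1 mm gave only 0.15 mm of travel and about 6 N rise, so the case is against the backstop. I'll build the push up gently.

Emit:
{"method": "jog_arm", "body": {
  "moves": [
    {"fingers": 1, "xyz": [0, 0, 0], "angular": [0, 0, 0]},
    {"fingers": 1, "xyz": [-0.02, 0, 0], "angular": [0, 0, 0]},
    {"fingers": 1, "xyz": [-0.04, 0, 0], "angular": [0, 0, 0]},
    {"fingers": 1, "xyz": [-0.06, 0, 0], "angular": [0, 0, 0]},
    {"fingers": 1, "xyz": [-0.06, 0, 0], "angular": [0, 0, 0]}
  ],
  "grip_force": 25
}}

```text
clock: 28.2
position: [0.5878, -0.2018, 0.0607]
ee_rot: [-0.298, -3.125, -0.001]
force: [-7.8, 1.6, 6.0]
width: 0.568
```

```bash
python3 - <<'E'
from h import *
for i in range(3): st(); imaging.get_image("scene")
E
```

```text
t 28.20 dock-x -1.8 y -2.2 z 60.7 yaw -10.89 | F along -8.0 lat 0.1 up 6.0 w 52.3 tq [ 0.48  1.39 -0.03]
t 28.25 dock-x -1.8 y -2.2 z 60.7 yaw -10.89 | F along -7.8 lat -0.1 up 7.0 w 51.9 tq [0.43 1.44 0.03]
t 28.30 dock-x -1.8 y -2.2 z 60.7 yaw -10.89 | F along -7.5 lat 1.0 up 6.0 w 52.0 tq [0.41 1.35 0.02]
```

Emit:
{"method": "jog_arm", "body": {
  "moves": [
    {"fingers": 1, "xyz": [-0.02, 0, -0.02], "angular": [0, 0, 0]},
    {"fingers": 1, "xyz": [-0.04, 0, -0.03], "angular": [0, 0, 0]},
    {"fingers": 1, "xyz": [-0.06, 0, -0.03], "angular": [0, 0, 0]},
    {"fingers": 1, "xyz": [-0.06, 0, -0.03], "angular": [0, 0, 0]}
  ]
}}

```text
clock: 28.85
position: [0.5879, -0.2018, 0.0607]
ee_rot: [-0.298, -3.124, -0.001]
force: [-8.1, 1.9, 5.8]
width: 0.566
```

```bash
python3 - <<'E'
from h import *
for i in range(3): st(); imaging.get_image("scene")
E
```

```text
t 28.85 dock-x -1.8 y -2.2 z 60.7 yaw -10.90 | F along -8.3 lat 0.4 up 5.8 w 52.1 tq [ 0.49  1.55 -0.08]
t 28.90 dock-x -1.8 y -2.2 z 60.7 yaw -10.90 | F along -8.6 lat 0.8 up 6.0 w 52.0 tq [ 0.47  1.54 -0.07]
t 28.95 dock-x -1.8 y -2.2 z 60.7 yaw -10.90 | F along -9.7 lat 1.6 up 5.5 w 52.2 tq [ 0.47  1.53 -0.06]
```

Emit:
{"method": "jog_arm", "body": {
  "moves": [
    {"fingers": 1, "xyz": [-0.03, 0, -0.01], "angular": [0, 0, 0]},
    {"fingers": 1, "xyz": [-0.06, 0, -0.02], "angular": [0, 0, 0]},
    {"fingers": 1, "xyz": [-0.06, 0, -0.02], "angular": [0, 0, 0]},
    {"fingers": 1, "xyz": [-0.06, 0, -0.02], "angular": [0, 0, 0]}
  ]
}}

```text
clock: 29.5
position: [0.5879, -0.2017, 0.0607]
ee_rot: [-0.298, -3.123, -0.002]
force: [-9.5, 3.0, 5.2]
width: 0.565
```

```bash
python3 - <<'E'
from h import *
for i in range(4): st(); imaging.get_image("scene")
E
```

```text
t 29.50 dock-x -1.7 y -2.1 z 60.7 yaw -10.90 | F along -9.9 lat 1.2 up 5.2 w 51.9 tq [ 0.61  1.83 -0.1 ]
t 29.55 dock-x -1.7 y -2.1 z 60.7 yaw -10.90 | F along -8.9 lat 1.6 up 5.0 w 52.2 tq [ 0.52  1.73 -0.05]
t 29.60 dock-x -1.7 y -2.1 z 60.7 yaw -10.90 | F along -10.9 lat 1.4 up 4.8 w 52.0 tq [ 0.57  1.78 -0.06]
t 29.65 dock-x -1.7 y -2.2 z 60.7 yaw -10.91 | F along -10.7 lat 1.7 up 5.3 w 52.2 tq [ 0.54  1.75 -0.05]
```

Emit:
{"method": "jog_arm", "body": {
  "moves": [
    {"fingers": 1, "xyz": [-0.03, 0, -0.01], "angular": [0, 0, 0]},
    {"fingers": 1, "xyz": [-0.03, 0, -0.01], "angular": [0, 0, 0]},
    {"fingers": 1, "xyz": [-0.03, 0, -0.01], "angular": [0, 0, 0]},
    {"fingers": 1, "xyz": [-0.03, 0, -0.01], "angular": [0, 0, 0]},
    {"fingers": 1, "xyz": [-0.03, 0, -0.01], "angular": [0, 0, 0]},
    {"fingers": 1, "xyz": [-0.03, 0, -0.01], "angular": [0, 0, 0]}
  ]
}}

```text
clock: 30.45
position: [0.588, -0.2017, 0.0607]
ee_rot: [-0.298, -3.122, -0.002]
force: [-9.2, 3.0, 5.1]
width: 0.56
```

```bash
python3 - <<'E'
from h import *
for i in range(4): st(); imaging.get_image("scene")
E
```

```text
t 30.45 dock-x -1.7 y -2.1 z 60.7 yaw -10.91 | F along -9.6 lat 1.2 up 5.1 w 51.5 tq [ 0.58  1.89 -0.1 ]
t 30.50 dock-x -1.7 y -2.1 z 60.7 yaw -10.90 | F along -11.5 lat 1.0 up 5.5 w 52.3 tq [ 0.59  1.93 -0.18]
t 30.55 dock-x -1.7 y -2.1 z 60.7 yaw -10.91 | F along -11.5 lat 1.1 up 4.6 w 52.3 tq [ 0.59  1.92 -0.14]
t 30.60 dock-x -1.7 y -2.1 z 60.7 yaw -10.91 | F along -10.6 lat 1.2 up 5.8 w 52.0 tq [ 0.58  1.91 -0.12]
```

Emit:
{"method": "jog_arm", "body": {
  "moves": [
    {"fingers": 1, "xyz": [0, 0, 0], "angular": [0, 0, 0]},
    {"fingers": 1, "xyz": [0, 0, 0], "angular": [0, 0, 0]},
    {"fingers": 1, "xyz": [0, 0, 0], "angular": [0, 0, 0]},
    {"fingers": 1, "xyz": [0, 0, 0], "angular": [0, 0, 0]},
    {"fingers": 1, "xyz": [0, 0, 0], "angular": [0, 0, 0]},
    {"fingers": 1, "xyz": [0, 0, 0], "angular": [0, 0, 0]}
  ]
}}

```text
clock: 31.4
position: [0.5879, -0.2018, 0.0607]
ee_rot: [-0.298, -3.122, -0.002]
force: [-9.8, 2.3, 6.0]
width: 0.561
```

```bash
python3 - <<'E'
from h import *
for i in range(4): st(); imaging.get_image("scene")
E
```

```text
t 31.40 dock-x -1.7 y -2.1 z 60.7 yaw -10.91 | F along -10.0 lat 0.5 up 6.0 w 51.6 tq [ 0.57  1.91 -0.12]
t 31.45 dock-x -1.7 y -2.1 z 60.7 yaw -10.91 | F along -11.8 lat 0.8 up 6.0 w 51.7 tq [ 0.61  1.97 -0.1 ]
t 31.50 dock-x -1.7 y -2.1 z 60.7 yaw -10.91 | F along -11.0 lat 0.7 up 5.5 w 51.9 tq [ 0.62  1.96 -0.09]
t 31.55 dock-x -1.7 y -2.1 z 60.7 yaw -10.91 | F along -11.0 lat 1.1 up 5.4 w 52.1 tq [ 0.63  1.89 -0.12]
```

I held 10–11 N for about 2 s, with the TCP steady at dock-x −1.7 mm (expected home about −0.5 mm). Releasing and retreating upward.

Emit:
{"method": "jog_arm", "body": {
  "moves": [
    {"fingers": -1, "xyz": [0, 0, 0], "angular": [0, 0, 0]},
    {"fingers": -1, "xyz": [0, 0, 0], "angular": [0, 0, 0]},
    {"fingers": -1, "xyz": [0, 0, 0], "angular": [0, 0, 0]},
    {"fingers": -1, "xyz": [0, 0, 0], "angular": [0, 0, 0]},
    {"fingers": -1, "xyz": [0, 0, 0], "angular": [0, 0, 0]},
    {"fingers": -1, "xyz": [0, 0, -1], "angular": [0, 0, 0]},
    {"fingers": -1, "xyz": [0, 0, -3], "angular": [0, 0, 0]},
    {"fingers": -1, "xyz": [0, 0, -6], "angular": [0, 0, 0]},
    {"fingers": -1, "xyz": [0, 0, -10], "angular": [0, 0, 0]},
    {"fingers": -1, "xyz": [0, 0, -14], "angular": [0, 0, 0]},
    {"fingers": -1, "xyz": [0, 0, -16], "angular": [0, 0, 0]},
    {"fingers": -1, "xyz": [0, 0, -16], "angular": [0, 0, 0]}
  ]
}}

```text
clock: 33.1
position: [0.5915, -0.2028, 0.2237]
ee_rot: [0.298, 3.123, -0.001]
force: [0.2, 1.0, -0.8]
width: 1.001
```

Emit:
{"method": "jog_arm", "body": {
  "moves": [
    {"fingers": -1, "xyz": [3, 5, 0], "angular": [0, 0, 0]},
    {"fingers": -1, "xyz": [6, 10, 0], "angular": [0, 0, 0]},
    {"fingers": -1, "xyz": [9, 15, 0], "angular": [0, 0, 0]},
    {"fingers": -1, "xyz": [12, 20, 0], "angular": [0, 0, 0]},
    {"fingers": -1, "xyz": [13, 25, 0], "angular": [0, 0, 0]},
    {"fingers": -1, "xyz": [14, 30, 0], "angular": [0, 0, 0]},
    {"fingers": -1, "xyz": [15, 35, 0], "angular": [0, 0, 0]},
    {"fingers": -1, "xyz": [16, 38, 0], "angular": [0, 0, 0]},
    {"fingers": -1, "xyz": [16, 38, 0], "angular": [0, 0, 0]},
    {"fingers": -1, "xyz": [16, 38, 0], "angular": [0, 0, 0]}
  ]
}}

```text
clock: 34.35
position: [0.5049, 0.1999, 0.2206]
ee_rot: [-0.299, -3.126, 0.002]
force: [-1.1, -0.1, 0.1]
width: 1.0
```

```bash
python3 - <<'E'
from h import *
st()
t=imaging.get_image("top")[:,:,::-1]; s=imaging.get_image("scene")[:,:,::-1]
cv2.imwrite("pics/tf.png",t); cv2.imwrite("pics/sf.png",s)
a=cv2.resize(t[140:270,345:430],(392,600),interpolation=2); b=cv2.resize(s[100:340,220:480],(400,369),interpolation=2); c=cv2.resize(t[60:360,60:520],(400,231),interpolation=2)
cv2.imwrite("pics/fin.png",np.hstack([a,np.vstack([b,c])]))
E
```

```text
t 34.35 dock-x -158.6 y 376.9 z 220.6 yaw -10.91 | F along -1.1 lat -0.3 up 0.1 w 92.0 tq [ 0.03  0.01 -0.01]
```

View pics/fin.png

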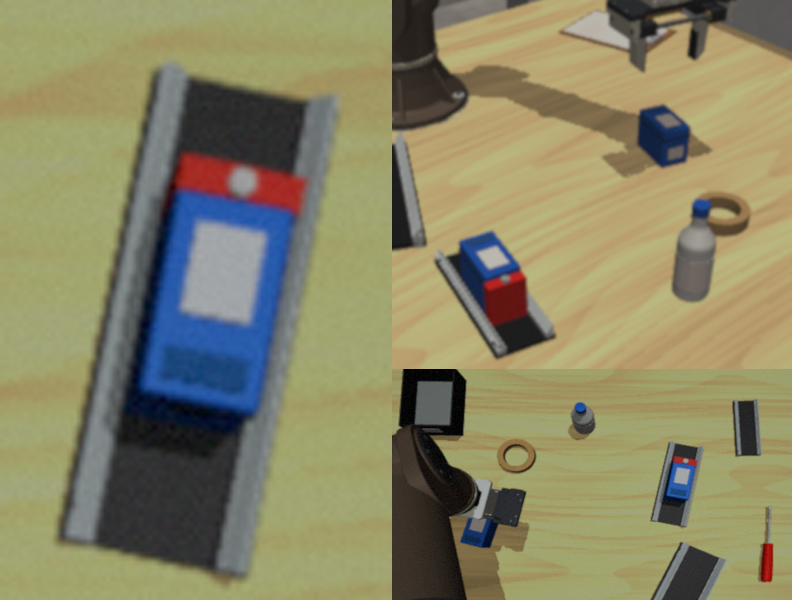

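The final picture shows the case flat in the channel with no gap to the backstop. The lighter case and the bystanders are undisturbed, and the gripper is clear of everything. Handing in.

```bash
python3 - <<'E'
from h import *
a=cv2.imread("pics/scene0.png"); b=cv2.imread("pics/sf.png")
for n,i in(("before",a),("after",b)):
    m=cv2.inRange(cv2.cvtColor(i[160:215,375:420],cv2.COLOR_BGR2HSV),(105,120,40),(130,255,255)); M=cv2.moments(m,True); print(n,M['m00'],M['m10']/M['m00'],M['m01']/M['m00'])
print(job.sign_off())
E
```

```text
before 684.0 19.02485380116959 27.78654970760234
after 674.0 19.114243323442135 28.160237388724035
the job is handed in; nothing more can be done
None
```

The job is handed in at about 34 s. The right case was the heavier one and now stands in the feed dock, fully home against the backstop.

- **Weighing:** I lifted the left case first. It read about 2.8 N (0.29 kg), and I stood it back. The right case read about 8.5 N (0.87 kg). I stood it back too, then carried it to the dock.
- **Docking:** I lowered the case into the channel, slid it along and crept it to the backstop. I then pressed at 10–11 N at the tool for about 2 s and let go. The highest push I read was 11.8 N, well under the 22 N limit. Floor friction may take up to about 2 N, so the pad probably saw 9–11 N.
- **Final checks:** The last picture shows no gap to the backstop. In the scene image the lighter case is within about 0.4 px (about 1 mm) of where it started. The other things on the bench look untouched, and the gripper is clear of everything.
- **What disagreed:**
  - My first dock fit was about 2–4 mm off because I used the wrong edge height. I corrected it from both views before lowering the case.
  - During the slide the tool at times pressed down up to 8 N, which hid the moment of contact. I regripped and confirmed contact from the stalled travel and rising force.

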